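# Shut the loaded tray, then angle the long spatula out of the bottom tier

### The arm

A 7-joint arm with a two-finger parallel gripper is mounted at the origin on the work surface. World frame = base frame: x ahead of the robot, y to its left, z up, the work surface at z = 0. Lengths are in m, angles in rad, forces in N, time in s.
With the tool pointing down it reaches from about 0.375 to 0.925 m from the base axis. Payload 3.1 kg.
Tool frame: the origin (TCP) lies between the finger pads; the fingertips stand 11 mm ahead of it and the grasp point (between the pads) lies 8 mm behind it (arm.nose_length is the distance from the TCP to the fingertips, in m); z points along the fingers, y is the direction in which the jaws open and shut (so a half turn about z gives the same grasp; the last joint's range is limited). The gripper opens to 85 mm and grips with 20 to 120 N. Pads are 22 mm wide; open, the fingers measure 114 mm over their backs; the gripper's body (76 mm by 85 mm) begins 54 mm behind the grasp point. The pads swing forward as they close: fully open they stand 13 mm farther back than shut.
Start: joints at [-1.243, 0.383, 0.044, 1.598, -0.018, 1.161, -0.05], TCP at [0.268, 0.592, 0.242] pointing down, gripper open.
Joint ranges: [-2.61, 2.61], [-0.41, 2.15], [-1.48, 1.57], [0, 2.5], [-1.57, 4.71], [0.05, 1.97], [-2.85, 2.85]. Speed limits (rad/s): [2.79, 2.79, 3.14, 3.14, 3.14, 3.14, 3.14].

### API

Orientations are given as a rotation vector (axis times angle).
In Python, from station import arm gives the robot as it stands.
- The arm moves only by the tool apply_moves, never from a script. Its arguments are lists of equal length, an entry for each row: "angular": the turn, a rotation vector about the tool's x, y, z in degrees, a list of three; "xyz": the shift along the tool's x, y, z in m, a list of three; "jaw": the finger opening in m, from 0 to 0.0854. In form: {"angular": [[wx, wy, wz], ...], "xyz": [[x, y, z], ...], "jaw": [jaw, ...]}. A call has 1 to 12 rows; each row is the pose to reach, as a shift and turn from the pose commanded when the call began, along the tool's axes at that moment; what a row does not reach only later rows make up. A row lasts 1/8 s, in which the tool goes at most 62.5 mm and 10.7 degrees, less where a joint would pass 70% of its speed; a pose out of reach is approached as far as the arm can. A call with a gripper value outside its range is refused whole. The fingers move at their own pace and stop on an object; "force" is the grip in N (left out, the last holds). Time passes only in rows, so rows that repeat a pose let the fingers close. It gives the time, the measured TCP pose, the force and the opening at its end, in the units of the state.
- arm.get_state(): the state, without advancing time (a new reading comes with each control period).
- arm.capture(name): name is "scene" or "top"; returns the picture (384x512x3 uint8, red, green, blue); there is no depth.
- arm.get_calibration(name): a dict with "fov_y" (degrees; the focal length in pixels is half the picture's height over the tangent of half this angle, whatever the lens; pixels are square), "cx", "cy" (the principal point, pixels), "T" (4x4, takes a point from camera to world coordinates). Camera axes: x right, y down, z forward; pixel columns grow to the right and rows downward; lengths in m; the calibration is good to about 2 mm. A picture is of the moment at which its call begins. get_calibration takes no time and is no camera call.
- arm.finish_job(): hands the job in, once; it reports no verdict.
Trained networks look in the newest picture that a camera, given by its name, has taken for a name from the list of things; names that differ only in an ending like _2 or _b are one class to them, and where a whole thing is asked for, a point or a joint stands for the part that bears it (a point fixed in the world has none). Each returns a list of dicts, best first, with "confidence" (0 to 1); they miss things now and then, are a little off and sometimes report something else, mostly with a low value. They report only what shows in the picture. A call takes as long as a camera call. They do not tell look-alikes from the thing itself.
- arm.trace(camera, label): "pixels" (384x512 bool, what is visible of it) and "extent" ([left, top, right, bottom] in pixels, round what is visible of it).
- arm.landmark_of(camera, label): "uv" ([column, row] in pixels: a listed point, or the origin of a listed thing).
The state is a dict: "t": time; "joint_positions": joint angles; "dq": joint speeds; "effort": joint torques, N m; "tool_pos": TCP position; "tcp_rot": TCP orientation; "force": force on the tool from outside, world axes, zero at the start; "torque": the same for the moment, N m; "opening": opening from 0.0 (shut) to 1.0 (fully open).
Only numpy, scipy, OpenCV 4.12 (cv2) and the standard library are available. Lean on these libraries where they do the work, as an engineer would, in place of code of your own. Each camera call takes 0.05 s, during which the arm holds its last target.

### The job

The middle tier of the green stacking trays has been loaded with the blue cup and left standing out: push it fully home, keeping the cup upright in it. Then take the long wooden spatula, which is too long for the opening left over the bottom tier, by its handle, tilt it and draw it out aslant through that opening without forcing it against the trays, and finish while still holding it still in the air, the whole of it at least 20 cm above the counter and touching nothing but the gripper. Leave the other things where they are.

Things in the scene. Friction and masses are not known exactly. Their poses are not given: they have to be found in the camera images.
- tier: Bottom tier, fixed: green slotted open tray, 460 mm along its y, 210 along x, 70 high, walls and floor 5 mm. Origin: centre of its underside on the counter, z up. Ribs across the floor along x, 6 mm wide, tops 17 mm above the counter, at y = -170, -60, +50, +160 mm. The sliding tray rides over its rim; only its -y end is open on top.
- slide_tray (a joint): Travel of the sliding tray (middle tier), m: 0 = fully home (towards the tier's +y, at its stop), up to 0.12 as it stands out towards the tier's -y, over the opening; starts 0.06 to 0.11 out. Slides along the tier's y with about 2 N of friction, stays where left, cannot be lifted off.
- tray_end (a point): Centre of the sliding tray's outer end face, looking to the tier's -y, 96 mm above the counter; axes as the tier's. Green tray, 270 mm along y, 210 along x; underside 72, inner floor 77, rim 120 mm above the counter. The end wall is solid, 210 mm wide, 5 thick. Pushing this face towards the tier's +y sends the tray home.
- opening (a point): Centre of the bottom tier's opening with the sliding tray home, level with the rim, 70 mm above the counter; axes as the tier's. The opening is 200 mm along x and 180 mm along y: tier y = -45 mm (sliding tray's end face, underside 72 mm above the counter) to -225 mm (the tier's end wall, 70 mm high).
- spatula_mid (a point): Centre of the loose wooden spatula, 300 mm long, about 80 g, 7 mm above its underside. x runs along it to the blade, z up. Handle x = -150 to +50 mm, 18 wide, 14 thick; blade x = +40 to +150, 46 wide, 7 thick, undersides flush; balance at x = +13. Lies on the ribs (underside 17 mm above the counter) about along the tier's y, handle in the opening, blade under the sliding tray (+y).
- spatula_butt (a point): Middle of the butt, the free end of the spatula's handle (x = -150 mm from its centre).
- spatula_tip (a point): Middle of the spatula's blade edge (x = +150 mm from its centre).
- cup_mid (a point): Blue melamine cup, loose, standing upright in the sliding tray, rim diameter 72 mm, 70 mm high; the point is its centre, half-way up; the rim is about 147 mm above the counter.
- third_tier: Third green tier, fixed on the counter to the robot's right: 240 mm along x, 250 mm along y, 70 mm high; origin centre of its underside. A bystander.
- jar: Empty squat glass jar, 84 mm across, 85 mm high, upright in the third tier; origin centre of its underside. A bystander.
- spoon0: Aluminium spoon, 160 mm, lying in the third tier; origin on its underside. A bystander.
- spoon1: Second aluminium spoon, 160 mm, lying in the third tier. A bystander.
- tin: Plain steel tin, 90 mm across, 110 mm high, upright at the counter's back; origin centre of its underside. A bystander.
Not all that is in view belongs to the job. Of the things that look like the part that bears cup_mid, the middle-sized one is meant.

How it is judged:
By the outcome, as a careful person would: the job done as asked, in the order asked, and still so for the second after the job is handed in, while the arm keeps its last pose, push and grip.
It also fails if it takes over 54 s, if anything falls off the work surface, if the arm or the gripper's body presses on something with over 40 N, if the wrist force passes 120 N, or if a joint passes its speed limit or range.

## Working session

There is one attempt and no reset: what is moved stays moved. The work goes in short steps, Python scripts to look and compute and a tool call to move; the robot and the scene stay as the last step left them, time stands still between calls to the robot, and variables do not carry over. Pictures are saved under pics/ and viewed, and the job is handed in when it is done.

Besides the shell and the picture viewer there is one more tool, called after "Emit:" in YAML: its name, and indented under it one key for each argument. apply_moves: Moves the arm, as the interface text tells. Its arguments: {"type":"object","properties":{"angular":{"type":"array"},"xyz":{"type":"array"},"jaw":{"type":"array"},"force":{"type":"number"}},"required":["angular","xyz","jaw"]}

```bash
ls; mkdir -p pics; python3 - <<'E'
from station import arm
import cv2,numpy as np
for n in ("scene","top"):
    im=arm.capture(n); cv2.imwrite(f"pics/{n}0.png",im[:,:,::-1]); c=arm.get_calibration(n); print(n,c["fov_y"],c["cx"],c["cy"]); print(np.round(c["T"],3)); print({k:v for k,v in c.items() if k not in("T",)})
print(arm.get_state())
E
```

```text
pics
scene 56.71993327824479 258.7658837090849 193.6416481368023
[[ 0.801  0.376 -0.465  0.98 ]
 [ 0.598 -0.482  0.641 -0.646]
 [ 0.017 -0.791 -0.611  0.612]
 [ 0.     0.     0.     1.   ]]
{'fov_y': 56.71993327824479, 'cx': 258.7658837090849, 'cy': 193.6416481368023}
top 43.284692816605215 258.19274033415974 194.65757142191543
[[ 0.    -0.991  0.133  0.407]
 [-1.    -0.002 -0.012 -0.095]
 [ 0.012 -0.133 -0.991  1.35 ]
 [ 0.     0.     0.     1.   ]]
{'fov_y': 43.284692816605215, 'cx': 258.19274033415974, 'cy': 194.65757142191543}
{'t': 0.1, 'joint_positions': array([-1.2428483 ,  0.38378913,  0.04385831,  1.59944592, -0.01790041,
        1.16121563, -0.04989486]), 'dq': array([-0.00088583, -0.00230794,  0.00065642, -0.00404485, -0.00079933,
       -0.00057973,  0.00064677]), 'effort': array([ 2.78062194e-03, -4.34728718e+01,  1.02924976e+00, -2.50456721e+01,
        1.07930144e-02,  5.38669992e-03, -1.36308662e-05]), 'tool_pos': array([0.268114  , 0.59119535, 0.24097648]), 'tcp_rot': array([-0.66354361, -3.07032303,  0.00382454]), 'force': array([-0.53129266, -0.27587596, -0.15327399]), 'torque': array([ 0.02992814,  0.00386238, -0.02660765]), 'opening': 0.9984224174205549}
```

View pics/scene0.png

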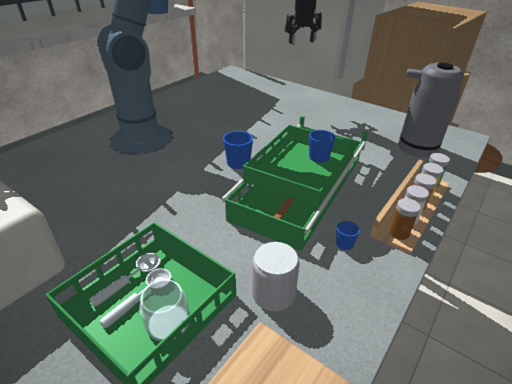

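View pics/top0.png

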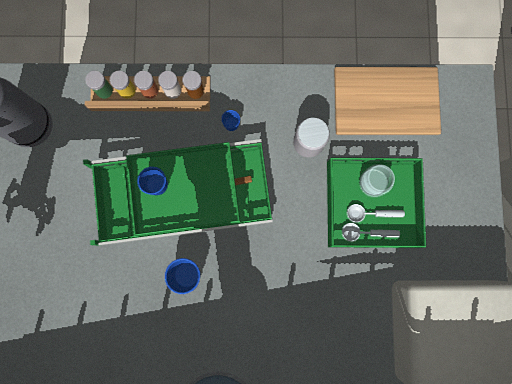

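The scene shows three blue cups. In the top view they are at (152,181) in the tray, (183,276) large on the counter and (231,119) small on the counter. The middle-sized one stands in the sliding tray. The handle shows at top (243,181).

```bash
cat > h.py <<'E'
import numpy as np,cv2
from station import arm
def cal(n):
    c=arm.get_calibration(n); f=192/np.tan(np.radians(c["fov_y"]/2)); return f,c["cx"],c["cy"],np.array(c["T"])
def ray(n,uv):
    f,cx,cy,T=cal(n); d=T[:3,:3]@np.array([(uv[0]-cx)/f,(uv[1]-cy)/f,1]); return T[:3,3],d/np.linalg.norm(d)
def atz(n,uv,z):
    o,d=ray(n,uv); return o+d*(z-o[2])/d[2]
def tri(a,b):
    o1,d1=ray("scene",a);o2,d2=ray("top",b)
    s=np.linalg.lstsq(np.c_[d1,-d2],o2-o1,rcond=None)[0]
    p=o1+d1*s[0];q=o2+d2*s[1]; return (p+q)/2,np.linalg.norm(p-q)
def proj(n,p):
    f,cx,cy,T=cal(n); q=T[:3,:3].T@(np.asarray(p)-T[:3,3]); return np.array([cx+f*q[0]/q[2],cy+f*q[1]/q[2]])
E
python3 - <<'E'
from h import *
np.set_printoptions(precision=4,suppress=True)
for n in ("scene","top"): 
    im=arm.capture(n)
R={}
for l in ["tier","tray_end","opening","spatula_mid","spatula_butt","cup_mid"]:
    for n in ("scene","top"):
        r=arm.landmark_of(n,l); R[n,l]=r
        print(n,l,[(np.round(x["uv"],1).tolist(),round(x["confidence"],2)) for x in r[:4]])
    try: print("  ",tri(R["scene",l][0]["uv"],R["top",l][0]["uv"]))
    except Exception as e: print(e)
im=arm.capture("top"); c=cv2.resize(im[130:260,80:290],None,fx=3.8,fy=3.8,interpolation=cv2.INTER_CUBIC); cv2.imwrite("pics/topc.png",c[:,:,::-1])
im=arm.capture("scene"); c=cv2.resize(im[110:250,210:380],None,fx=4.2,fy=4.2,interpolation=cv2.INTER_CUBIC); cv2.imwrite("pics/scc.png",c[:,:,::-1])
for l in ("tier","slide_tray","cup_mid","spatula_mid"):
  for n in("scene","top"):
    for r in arm.trace(n,l)[:3]: print(n,l,r["extent"],r["confidence"])
E
```

```text
scene tier [([299.1, 186.1], 0.9), ([280.8, 188.4], 0.31)]
top tier [([185.3, 195.0], 0.73), ([369.7, 233.2], 0.35)]
   (array([0.5863, 0.0934, 0.0023]), np.float64(6.186209535355304e-05))
scene tray_end [([279.0, 186.8], 0.65)]
top tray_end [([233.8, 182.7], 0.83)]
   (array([ 0.6066, -0.0464,  0.0909]), np.float64(0.0019705297305493423))
scene opening [([277.5, 191.4], 0.85), ([319.6, 143.9], 0.52)]
top opening [([229.4, 185.8], 0.66)]
   (array([ 0.5996, -0.0356,  0.0673]), np.float64(0.007770689936486168))
scene spatula_mid [([275.2, 292.4], 0.72)]
top spatula_mid []
list index out of range
scene spatula_butt [([274.7, 221.2], 0.45)]
top spatula_butt [([252.5, 179.4], 0.48)]
   (array([ 0.6283, -0.0944,  0.023 ]), np.float64(0.001878310580229713))
scene cup_mid [([237.2, 152.0], 0.95), ([346.5, 236.9], 0.67), ([320.5, 144.4], 0.66)]
top cup_mid [([183.2, 273.6], 0.78), ([231.5, 120.0], 0.73), ([155.9, 182.8], 0.56)]
   (array([0.3666, 0.0867, 0.0383]), np.float64(0.008574100282924853))
scene tier [223.9, 116.3, 367.5, 252.3] 0.76
top tier [84.2, 137.7, 273.6, 247.4] 0.88
scene slide_tray [243.4, 124.2, 353.8, 206.0] 0.97
scene slide_tray [307.7, 129.0, 334.6, 161.5] 0.55
top slide_tray [125.4, 143.8, 241.4, 239.5] 0.72
scene cup_mid [224.3, 130.1, 254.0, 166.7] 0.96
scene cup_mid [337.1, 221.5, 356.9, 248.2] 0.81
scene cup_mid [308.4, 129.9, 338.3, 162.2] 0.67
top cup_mid [165.4, 258.4, 203.0, 289.0] 0.74
top cup_mid [137.1, 168.3, 166.2, 193.2] 0.72
top cup_mid [223.9, 108.7, 240.9, 130.2] 0.68
scene spatula_mid [277.8, 199.9, 291.0, 216.4] 0.57
scene spatula_mid [242.4, 125.7, 356.3, 206.8] 0.56
top spatula_mid [236.2, 177.8, 248.3, 185.1] 0.4
```

View pics/topc.png

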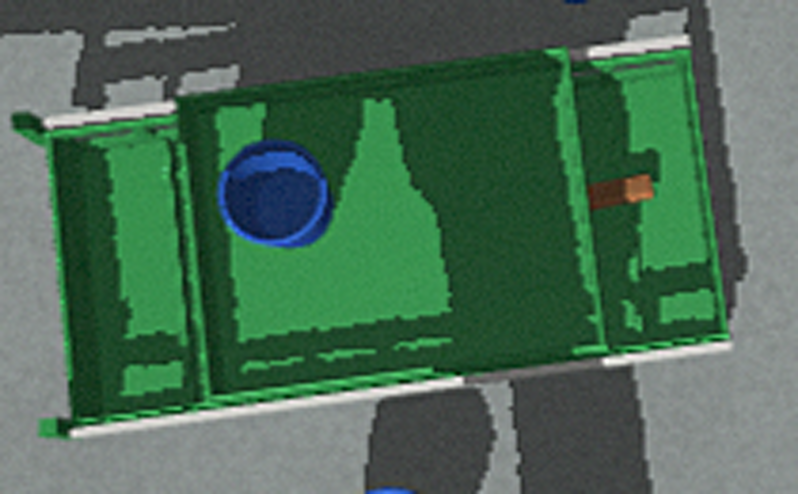

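View pics/scc.png

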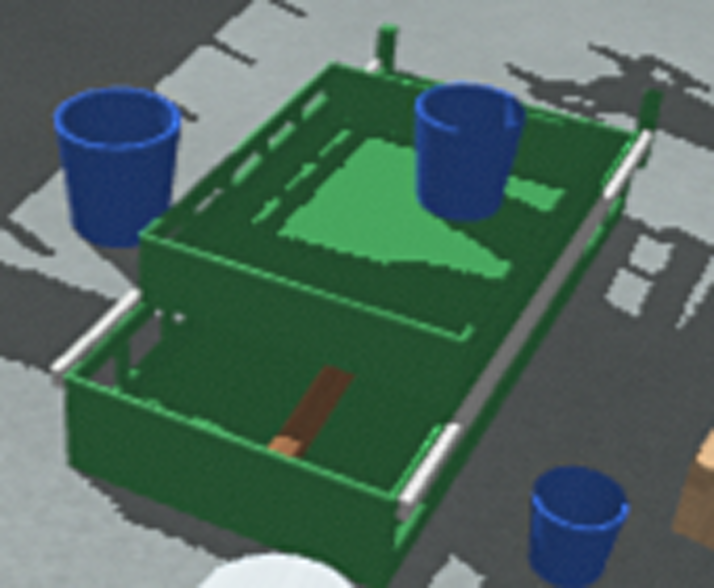

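```bash
python3 - <<'E'
from h import *
np.set_printoptions(precision=4,suppress=True)
c=lambda u,v:(80+(u+.5)/3.8-.5,130+(v+.5)/3.8-.5)
s=lambda u,v:(210+(u+.5)/4.2-.5,110+(v+.5)/4.2-.5)
for nm,p,z in [("tier-y+x",(692,52),.07),("tier-y-x",(728,342),.07),("tray +x",(566,50),.12),("tray -x",(606,352),.12),("traytop +y+x",(178,97),.12),("traytop+y-x",(207,402),.12),("tier+y+x",(45,122),.07),("tier+y-x",(70,430),.07)]:
    print(nm,atz("top",c(*p),z))
print("scene")
for nm,p,z in [("tier -y-x",(68,378),.07),("tier-y+x",(400,498),.07),("tray -x",(143,236),.12),("tray+y -x",(332,65),.12)]:
    print(nm,atz("scene",s(*p),z))
print("butt",tri(s(282,446),c(652,187)), atz("top",c(652,187),.031),atz("top",c(590,197),.031),atz("scene",s(285,437),.031),atz("scene",s(337,370),.031))
print("cup",tri((320.5,144.4),(155.9,182.8)))
print("trayface", tri(s(143,236),c(606,352)))
print("tierend", tri(s(68,378),c(728,342)))
E
```

```text
tier-y+x [ 0.7187 -0.1198  0.07  ]
tier-y-x [ 0.5118 -0.1447  0.07  ]
tray +x [ 0.7077 -0.0326  0.12  ]
tray -x [ 0.5009 -0.0611  0.12  ]
traytop +y+x [0.6742 0.2307 0.12  ]
traytop+y-x [0.4673 0.204  0.12  ]
tier+y+x [0.6668 0.3369 0.07  ]
tier+y-x [0.4504 0.3098 0.07  ]
scene
tier -y-x [ 0.5182 -0.1465  0.07  ]
tier-y+x [ 0.7231 -0.1156  0.07  ]
tray -x [ 0.5068 -0.0621  0.12  ]
tray+y -x [0.4735 0.1972 0.12  ]
butt (array([ 0.6286, -0.0899,  0.0375]), np.float64(0.00496677272468768)) [ 0.6278 -0.0914  0.031 ] [ 0.6203 -0.0464  0.031 ] [ 0.6232 -0.0739  0.031 ] [ 0.6127 -0.0007  0.031 ]
cup (array([0.6041, 0.1544, 0.1187]), np.float64(0.004349040597991409))
trayface (array([ 0.5025, -0.0597,  0.1168]), np.float64(0.0037564062959583077))
tierend (array([ 0.5133, -0.1437,  0.0656]), np.float64(0.003378325218564002))
```

```bash
cat >> h.py <<'E'
from scipy.spatial.transform import Rotation as Ro
np.set_printoptions(precision=4,suppress=True)
YAW=0.13; C=np.array([0.587,0.0965,0.0])
X=np.array([np.cos(YAW),np.sin(YAW),0]);Y=np.array([-np.sin(YAW),np.cos(YAW),0]);Z=np.array([0,0,1.])
def W(p): return C+p[0]*X+p[1]*Y+p[2]*Z
def L(p):
    d=np.asarray(p)-C; return np.array([d@X,d@Y,d[2]])
def Rt(th=0,yaw=YAW,sgn=1):
    # tool y along +-tier x, z down, then pitched about tier x by th (rad, + = handle(-y) end up)
    x=np.array([np.cos(yaw),np.sin(yaw),0]);
    ty=sgn*x; tz=-Z; tx=np.cross(ty,tz)
    return Ro.from_rotvec(-th*x)*Ro.from_matrix(np.c_[tx,ty,tz])
def rel(p,R,p0=None,R0=None):
    s=arm.get_state()
    p0=s["tool_pos"] if p0 is None else p0; R0=Ro.from_rotvec(s["tcp_rot"]) if R0 is None else R0
    return (R0.inv()*R).as_rotvec(degrees=True), R0.inv().apply(p-p0)
E
python3 - <<'E'
from h import *
s=arm.get_state();R0=Ro.from_rotvec(s["tcp_rot"]);print(R0.as_matrix())
for sg in(1,-1):print(sg,rel(W([0,-.185,.25]),Rt(0,sgn=sg)))
E
```

```text
[[-0.9107  0.413  -0.    ]
 [ 0.413   0.9107 -0.    ]
 [ 0.     -0.0001 -1.    ]]
1 (array([-0.0038,  0.0003, 58.1595]), array([-0.5923, -0.4769, -0.0077]))
-1 (array([  -0.0003,   -0.0044, -121.8405]), array([-0.5923, -0.4769, -0.0077]))
```

Emit:
apply_moves:
  angular:
    - [0,0,5]
    - [0,0,10]
    - [0,0,15]
    - [0,0,20]
    - [0,0,25]
    - [0,0,30]
    - [0,0,35]
    - [0,0,40]
    - [0,0,45]
    - [0,0,50]
    - [0,0,54]
    - [0,0,58.2]
  xyz:
    - [-0.03,-0.024,-0.01]
    - [-0.075,-0.06,-0.01]
    - [-0.12,-0.1,-0.01]
    - [-0.168,-0.135,-0.01]
    - [-0.215,-0.175,-0.01]
    - [-0.262,-0.21,-0.01]
    - [-0.31,-0.25,-0.01]
    - [-0.358,-0.288,-0.01]
    - [-0.405,-0.326,-0.01]
    - [-0.45,-0.363,-0.01]
    - [-0.5,-0.4,-0.01]
    - [-0.545,-0.44,-0.01]
  jaw: [0,0,0,0,0,0,0,0,0,0,0,0]

```text
t: 2.8
tool_pos: [0.5842, -0.0352, 0.2527]
tcp_rot: [2.075, 2.358, 0.002]
force: [0.5, 0.1, 0.3]
opening: -0.002
```

```bash
python3 - <<'E'
from h import *
s=arm.get_state();print(s["t"],s["tool_pos"],L(s["tool_pos"]),s["opening"],s["joint_positions"])
print(rel(W([0,-.185,.1]),Rt(0)))
E
```

```text
2.8 [ 0.5842 -0.0352  0.2527] [-0.0198 -0.1302  0.2527] -0.0018631429448922059 [-0.5126  0.2801  0.5977  1.7715 -0.1725  1.141   0.2667]
(array([ 0.0811, -0.0106, -0.1255]), array([-0.0548,  0.0197,  0.1527]))
```

Emit:
apply_moves:
  angular:
    - [0,0,0]
    - [0,0,0]
    - [0,0,0]
    - [0,0,0]
    - [0,0,0]
    - [0,0,0]
  xyz:
    - [-0.04,0.015,0]
    - [-0.055,0.02,0.02]
    - [-0.055,0.02,0.06]
    - [-0.055,0.02,0.1]
    - [-0.055,0.02,0.14]
    - [-0.055,0.02,0.15]
  jaw: [0,0,0,0,0,0]

```text
t: 3.55
tool_pos: [0.6076, -0.0851, 0.0993]
tcp_rot: [-2.07, -2.357, 0.006]
force: [-0.3, 0.4, 0.5]
opening: -0.003
```

```bash
python3 - <<'E'
from h import *
im=arm.capture("scene"); c=cv2.resize(im[90:250,190:380],None,fx=3.7,fy=3.7,interpolation=cv2.INTER_CUBIC); cv2.imwrite("pics/s2.png",c[:,:,::-1])
s=arm.get_state();print(s["t"],s["tool_pos"],L(s["tool_pos"]),s["force"])
E
```

```text
3.6 [ 0.6082 -0.0853  0.0997] [-0.0026 -0.183   0.0997] [ 0.2515  0.1716 -0.3248]
```

View pics/s2.png

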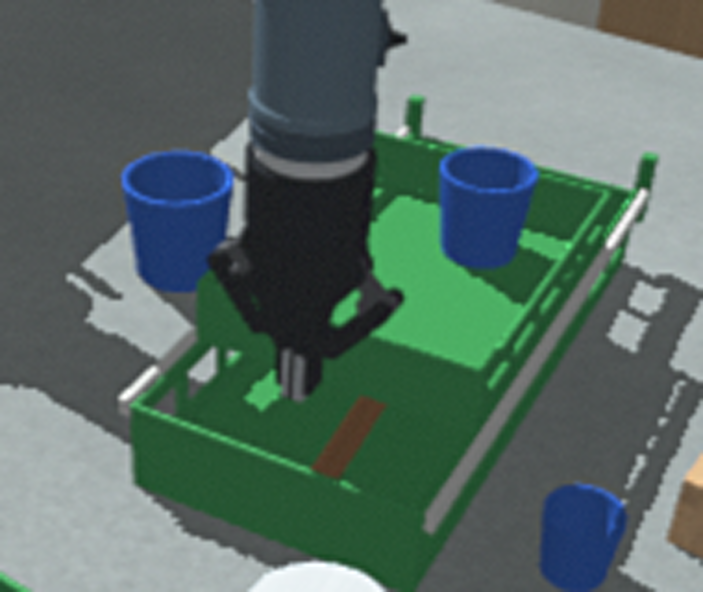

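The closed fingers stand in front of the tray's end face (crop about 295,380), clear of it. I'll push now.

Emit:
apply_moves:
  angular:
    - [0,0,0]
    - [0,0,0]
    - [0,0,0]
    - [0,0,0]
    - [0,0,0]
    - [0,0,0]
    - [0,0,0]
    - [0,0,0]
    - [0,0,0]
    - [0,0,0]
    - [0,0,0]
    - [0,0,0]
  xyz:
    - [0.01,0,0]
    - [0.016,0,0]
    - [0.021,0,0]
    - [0.025,0,0]
    - [0.029,0,0]
    - [0.034,0,0]
    - [0.04,0,0]
    - [0.046,0,0]
    - [0.053,0,0]
    - [0.06,0,0]
    - [0.067,0,0]
    - [0.074,0,0]
  jaw: [0,0,0,0,0,0,0,0,0,0,0,0]

```text
t: 5.1
tool_pos: [0.6004, -0.0118, 0.1023]
tcp_rot: [-2.073, -2.36, -0.0]
force: [1.0, -2.1, 1.3]
opening: 0.0
```

Emit:
apply_moves:
  angular:
    - [0,0,0]
    - [0,0,0]
    - [0,0,0]
    - [0,0,0]
    - [0,0,0]
    - [0,0,0]
  xyz:
    - [0.007,0,0]
    - [0.014,0,0]
    - [0.021,0,0]
    - [0.028,0,0]
    - [0.034,0,0]
    - [0.038,0,0]
  jaw: [0,0,0,0,0,0]

```text
t: 5.85
tool_pos: [0.5954, 0.0259, 0.1022]
tcp_rot: [-2.073, -2.36, 0.0]
force: [0.6, -1.3, 1.7]
opening: 0.002
```

```bash
python3 - <<'E'
from h import *
im=arm.capture("scene"); c=cv2.resize(im[90:250,190:380],None,fx=3.7,fy=3.7,interpolation=cv2.INTER_CUBIC); cv2.imwrite("pics/s3.png",c[:,:,::-1])
s=arm.get_state();print(s["t"],s["tool_pos"],L(s["tool_pos"]),s["force"]@Y)
E
```

```text
5.9 [0.5953 0.0266 0.1021] [-0.0008 -0.0704  0.1021] -1.0837426814515088
```

View pics/s3.png

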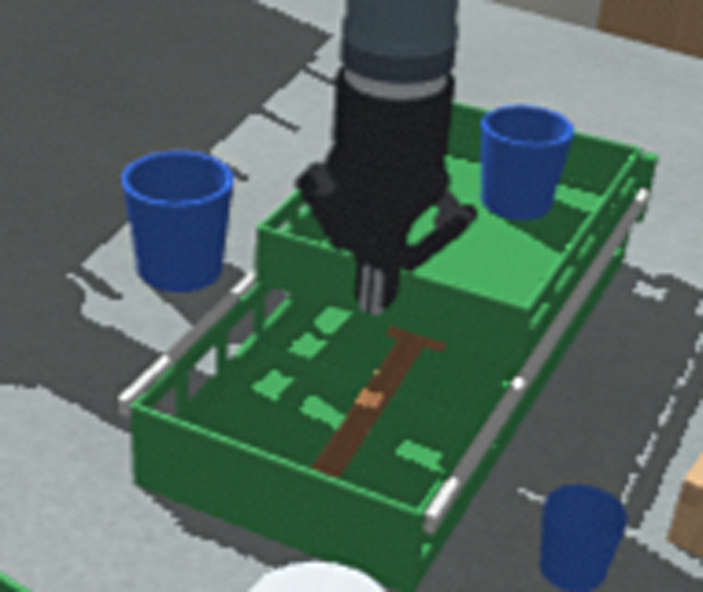

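The tray moves with about 1–2 N of resistance and the cup stays upright. I'll go on gently to the stop.

Emit:
apply_moves:
  angular:
    - [0,0,0]
    - [0,0,0]
    - [0,0,0]
    - [0,0,0]
  xyz:
    - [0.004,0,0]
    - [0.008,0,0]
    - [0.011,0,0]
    - [0.014,0,0]
  jaw: [0,0,0,0]

```text
t: 6.4
tool_pos: [0.5936, 0.0393, 0.1021]
tcp_rot: [-2.073, -2.36, 0.0]
force: [0.6, -2.4, 0.2]
opening: -0.003
```

Emit:
apply_moves:
  angular:
    - [0,0,0]
    - [0,0,0]
    - [0,0,0]
  xyz:
    - [0.002,0,0]
    - [0.004,0,0]
    - [0.005,0,0]
  jaw: [0,0,0]

```text
t: 6.78
tool_pos: [0.5932, 0.0416, 0.1021]
tcp_rot: [2.073, 2.357, -0.003]
force: [0.6, -6.1, -1.3]
opening: 0.0
```

```bash
python3 - <<'E'
from h import *
s=arm.get_state();print(s["t"],s["tool_pos"],L(s["tool_pos"]),s["force"]@Y)
E
```

```text
6.775 [0.5932 0.0416 0.1021] [-0.0009 -0.0553  0.1021] -6.118284578728837
```

Emit:
apply_moves:
  angular:
    - [0,0,0]
    - [0,0,0]
    - [0,0,0]
  xyz:
    - [0.002,0,0]
    - [0.004,0,0]
    - [0.004,0,0]
  jaw: [0,0,0]

```text
t: 7.15
tool_pos: [0.5933, 0.0416, 0.1022]
tcp_rot: [2.074, 2.351, -0.007]
force: [2.7, -9.8, -2.0]
opening: 0.003
```

```bash
python3 - <<'E'
from h import *
s=arm.get_state();print(s["t"],s["tool_pos"],L(s["tool_pos"]),s["force"]@Y)
E
```

```text
7.15 [0.5933 0.0416 0.1022] [-0.0009 -0.0553  0.1022] -10.108577166716245
```

Force rises to 10 N with no further motion, so the tray is at its stop. I'll back off and clear the view.

Emit:
apply_moves:
  angular:
    - [0,0,0]
    - [0,0,0]
    - [0,0,0]
    - [0,0,0]
    - [0,0,0]
    - [0,0,0]
    - [0,0,0]
    - [0,0,0]
    - [0,0,0]
  xyz:
    - [-0.02,0,0]
    - [-0.05,0,0]
    - [-0.06,0,-0.03]
    - [-0.06,0,-0.08]
    - [-0.07,-0.03,-0.13]
    - [-0.08,-0.08,-0.16]
    - [-0.09,-0.13,-0.18]
    - [-0.1,-0.17,-0.18]
    - [-0.1,-0.17,-0.18]
  jaw: [0,0,0,0,0,0,0.05,0.05,0.05]

```text
t: 8.28
tool_pos: [0.4342, -0.0735, 0.2824]
tcp_rot: [-2.073, -2.356, -0.005]
force: [0.4, -0.1, -0.1]
opening: 0.587
```

```bash
python3 - <<'E'
from h import *
im=arm.capture("top"); c=cv2.resize(im[130:260,80:290],None,fx=3.8,fy=3.8,interpolation=cv2.INTER_CUBIC); cv2.imwrite("pics/t4.png",c[:,:,::-1])
im=arm.capture("scene"); c=cv2.resize(im[110:250,210:380],None,fx=4.2,fy=4.2,interpolation=cv2.INTER_CUBIC); cv2.imwrite("pics/s4.png",c[:,:,::-1])
for l in ("spatula_mid","spatula_butt","spatula_tip","tray_end"):
  for n in ("scene","top"):
    print(l,n,[(np.round(x["uv"],1).tolist(),round(x["confidence"],2)) for x in arm.landmark_of(n,l)])
for n in ("scene","top"):
    for r in arm.trace(n,"spatula_mid")[:2]: print(n,r["extent"],r["confidence"])
s=arm.get_state();print(s["t"],s["tool_pos"],L(s["tool_pos"]),s["opening"])
E
```

```text
spatula_mid scene [([299.2, 188.3], 0.79)]
spatula_mid top [([199.0, 189.3], 0.71)]
spatula_butt scene [([275.9, 221.0], 0.94), ([298.6, 185.6], 0.57)]
spatula_butt top []
spatula_tip scene []
spatula_tip top []
tray_end scene [([296.0, 166.3], 0.82), ([168.0, 317.4], 0.48)]
tray_end top [([196.0, 187.8], 0.64)]
scene [276.5, 176.4, 311.2, 216.1] 0.66
scene [324.1, 113.0, 346.5, 147.6] 0.65
top [198.7, 174.6, 250.4, 190.5] 0.79
8.875 [ 0.4371 -0.0729  0.2821] [-0.1706 -0.1485  0.2821] 0.5901137520457113
```

View pics/t4.png

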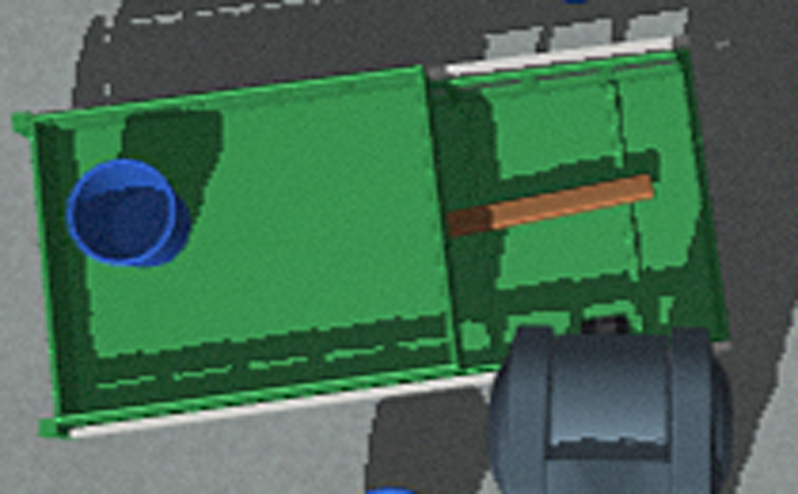

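View pics/s4.png

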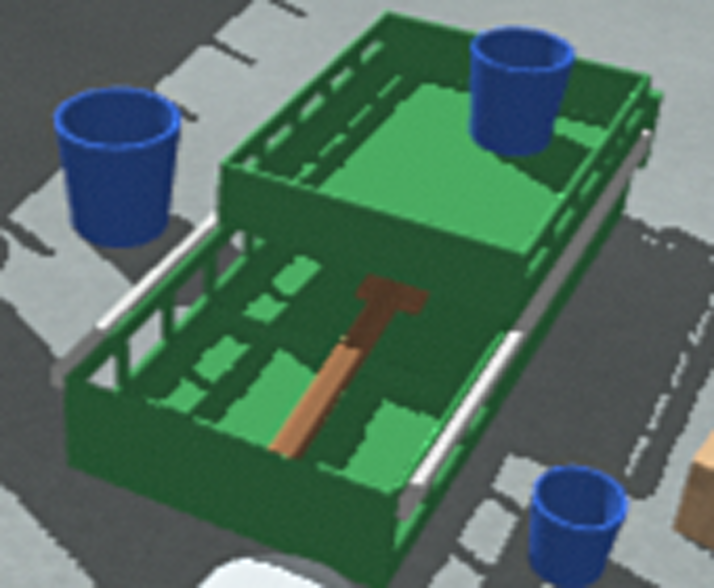

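```bash
python3 - <<'E'
from h import *
c=lambda u,v:(80+(u+.5)/3.8-.5,130+(v+.5)/3.8-.5)
s=lambda u,v:(210+(u+.5)/4.2-.5,110+(v+.5)/4.2-.5)
a=atz("top",c(652,187),.031);b=atz("top",c(452,222),.031)
print(a,b,L(a),L(b),"yaw",np.arctan2(-(b-a)[0],(b-a)[1]))
for p in [(282,452),(345,346),(373,302)]: q=atz("scene",s(*p),.031);print("scene",q,L(q))
# shaded boundary on handle (shadow edge) two-view: top (492,216), scene (350,345)
print("shadow edge",tri(s(350,345),c(492,216)))
print("shoulder",atz("scene",s(365,300),.024))
print("trayend", tri((296.0,166.3),(196.0,187.8)), W([0,-.045,.096]))
print("cup")
arm.capture("scene")
E
```

```text
[ 0.6278 -0.0914  0.031 ] [0.6018 0.0533 0.031 ] [ 0.016  -0.1916  0.031 ] [ 0.0091 -0.0448  0.031 ] yaw 0.17755624093501512
scene [ 0.6294 -0.0861  0.031 ] [ 0.0184 -0.1865  0.031 ]
scene [0.6033 0.0235 0.031 ] [ 0.0067 -0.0745  0.031 ]
scene [0.5919 0.076  0.031 ] [ 0.0022 -0.021   0.031 ]
shadow edge (array([0.6061, 0.0244, 0.0326]), np.float64(0.00035835951074920735))
shoulder [0.5818 0.0833 0.024 ]
trayend (array([0.5928, 0.0527, 0.0943]), np.float64(0.0006758169697338224)) [0.5928 0.0519 0.096 ]
cup
```

```bash
python3 - <<'E'
from h import *
arm.capture("top")
for l,z in (("tin",0),("third_tier",0),("jar",.005)):
    r=arm.landmark_of("top",l)[0]; p=atz("top",r["uv"],z); print(l,r["uv"],r["confidence"],p,L(p))
    r=arm.landmark_of("scene",l)[0]; p=atz("scene",r["uv"],z); print(l,r["uv"],r["confidence"],p,L(p))
p=atz("top",(313,134),.11);print("tin top",p,L(p))
for uv in((328,158),(328,247)): p=atz("top",uv,.07);print("3t",p,L(p))
s=arm.get_state();print(s["t"])
E
```

```text
tin [308.8, 139.3] 0.7 [ 0.7479 -0.2559  0.    ] [ 0.1139 -0.3703  0.    ]Traceback (most recent call last):
  File "<stdin>", line 5, in <module>
IndexError: list index out of range
```

```bash
python3 - <<'E'
from h import *
print(rel(np.array([.6185,-.0415,.021]),Rt(0,yaw=.2)))
s=arm.get_state();print(s["t"],Ro.from_rotvec(s["tcp_rot"]).as_matrix())
E
```

```text
(array([-0.0096,  0.0021, -4.0581]), array([0.0079, 0.1842, 0.2612]))
9.075 [[-0.1288  0.9917 -0.0002]
 [ 0.9917  0.1288 -0.0001]
 [-0.     -0.0002 -1.    ]]
```

Emit:
apply_moves:
  angular:
    - [0,0,-1]
    - [0,0,-2]
    - [0,0,-3]
    - [0,0,-4]
    - [0,0,-4]
    - [0,0,-4]
    - [0,0,-4]
    - [0,0,-4]
    - [0,0,-4]
    - [0,0,-4]
  xyz:
    - [0.002,0.045,0]
    - [0.004,0.1,0]
    - [0.007,0.15,0.02]
    - [0.008,0.18,0.05]
    - [0.008,0.184,0.09]
    - [0.008,0.184,0.13]
    - [0.008,0.184,0.165]
    - [0.008,0.184,0.19]
    - [0.008,0.184,0.2]
    - [0.008,0.184,0.2]
  jaw: [0.05,0.05,0.05,0.05,0.05,0.05,0.05,0.05,0.05,0.05]

```text
t: 10.32
tool_pos: [0.6182, -0.0412, 0.0819]
tcp_rot: [-1.989, -2.431, 0.001]
force: [0.1, -0.3, 0.1]
opening: 0.584
```

```bash
python3 - <<'E'
from h import *
im=arm.capture("scene"); c=cv2.resize(im[110:250,210:380],None,fx=4.2,fy=4.2,interpolation=cv2.INTER_CUBIC); cv2.imwrite("pics/s5.png",c[:,:,::-1])
im=arm.capture("top"); c=cv2.resize(im[130:260,80:290],None,fx=3.8,fy=3.8,interpolation=cv2.INTER_CUBIC); cv2.imwrite("pics/t5.png",c[:,:,::-1])
print(rel(np.array([.6185,-.0415,.021]),Rt(0,yaw=.2)))
s=arm.get_state();print(s["t"],s["tool_pos"],L(s["tool_pos"]))
E
```

```text
(array([ 0.1236,  0.0241, -0.0503]), array([ 0.0002, -0.0011,  0.0625]))
10.425 [ 0.6194 -0.0415  0.0835] [ 0.0143 -0.141   0.0835]
```

View pics/s5.png

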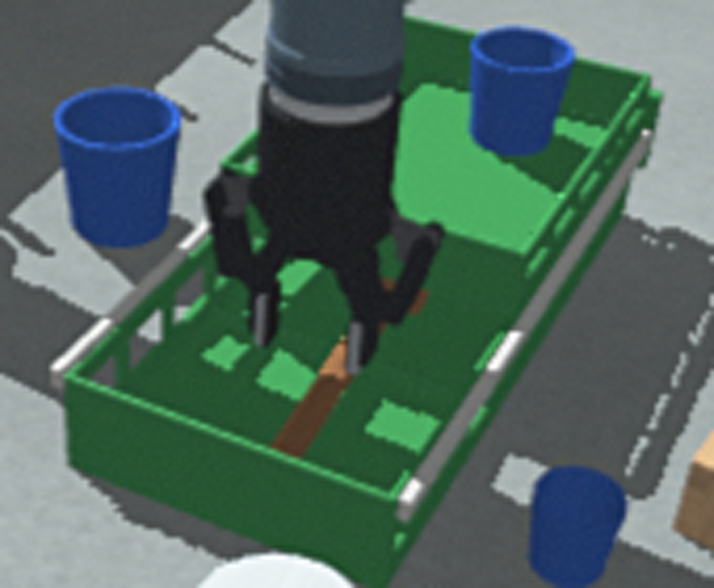

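View pics/t5.png

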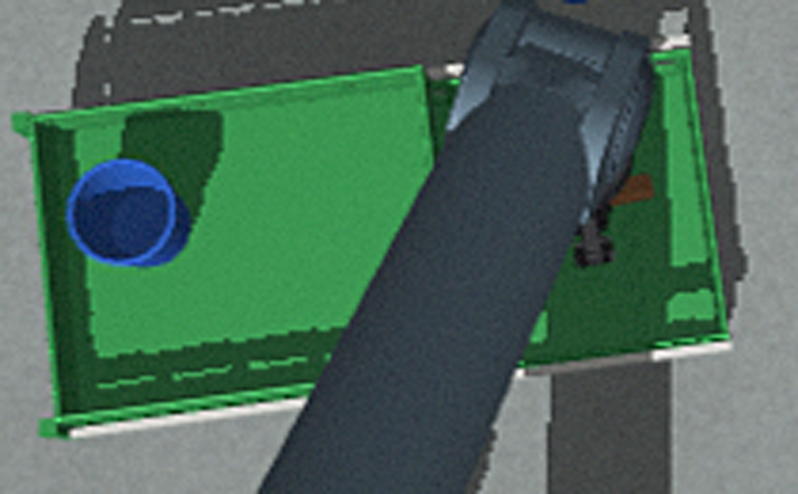

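The fingers straddle the handle line (scene crop, pads at 263,335 and 360,365). I'll descend and close.

Emit:
apply_moves:
  angular:
    - [0,0,0]
    - [0,0,0]
    - [0,0,0]
    - [0,0,0]
    - [0,0,0]
    - [0,0,0]
    - [0,0,0]
    - [0,0,0]
    - [0,0,0]
    - [0,0,0]
  xyz:
    - [0,-0.001,0.02]
    - [0,-0.001,0.04]
    - [0,-0.001,0.054]
    - [0,-0.001,0.06]
    - [0,-0.001,0.06]
    - [0,-0.001,0.06]
    - [0,-0.001,0.06]
    - [0,-0.001,0.06]
    - [0,-0.001,0.06]
    - [0,-0.001,0.06]
  jaw: [0.05,0.05,0.05,0.05,0.04,0.01,0.01,0.01,0.01,0.01]
  force: 60

```text
t: 11.68
tool_pos: [0.6183, -0.0417, 0.0231]
tcp_rot: [1.989, 2.43, 0.002]
force: [0.2, -0.0, 4.4]
opening: 0.198
```

```bash
python3 - <<'E'
from h import *
im=arm.capture("scene"); c=cv2.resize(im[110:250,210:380],None,fx=4.2,fy=4.2,interpolation=cv2.INTER_CUBIC); cv2.imwrite("pics/s6.png",c[:,:,::-1])
s=arm.get_state();print(s["t"],s["tool_pos"],L(s["tool_pos"]),s["opening"]*85.4,s["force"],s["joint_positions"])
E
```

```text
11.725 [ 0.6183 -0.0418  0.0231] [ 0.0131 -0.1411  0.0231] 16.454424329371918 [-0.1854 -0.3178  5.0613] [-0.4161  0.6591  0.5339  1.8257 -0.4588  0.7804  0.557 ]
```

View pics/s6.png

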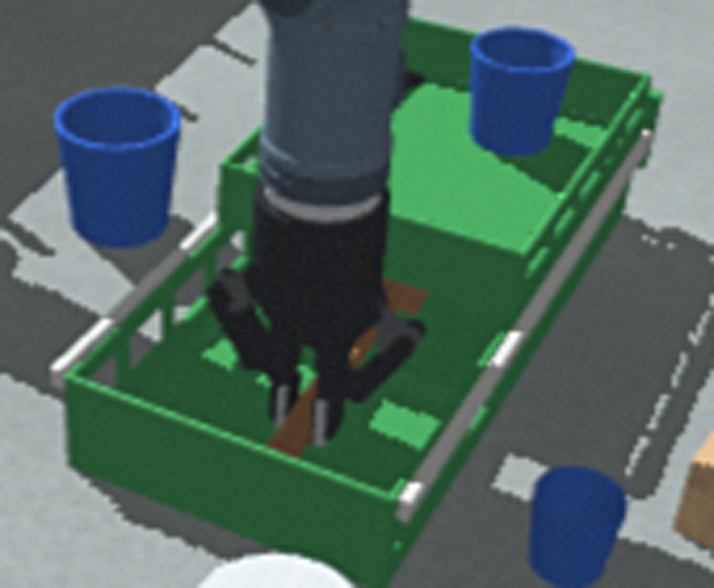

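```bash
cat > plan.py <<'E'
import numpy as np
E=.096;Wx=E-.18
def tcp(s,th,zt):
    t=np.radians(th); return E+s-.25*np.cos(t)+.006*np.sin(t), zt+.25*np.sin(t)+.006*np.cos(t)
def clr(s,th,zt):
    t=np.radians(th);hE=zt+s*np.tan(t)
    thick=(.014 if s/np.cos(t)>.1 else .007)/np.cos(t) if s>0 else -9
    hW=zt+(s+.18)*np.tan(t); butt=E+s-.3*np.cos(t)
    return (.072-hE-thick)*1e3,(hW-.070)*1e3 if butt<Wx+.02 else np.nan
K=[(.154,0,.017),(.153,4,.017),(.152,8,.017),(.151,11,.0155),(.150,13,.0140),
(.138,13,.0168),(.122,13.5,.018),(.105,15,.018),(.088,17,.020),(.071,19.5,.023),(.054,22.5,.027),(.037,25.5,.032),(.020,28.5,.038),(.003,31,.045),(-.014,33,.053),(-.030,35,.065),(-.03,35,.105),(-.03,35,.145)]
x0,z0=tcp(*K[0])
for k in K:
    x,z=tcp(*k); print(k,"ang",-k[1],"xyz %.4f %.4f"%(x-x0,z0-z),"clr E,W",np.round(clr(*k),1))
E
python3 plan.py
```

```text
(0.154, 0, 0.017) ang 0 xyz 0.0000 0.0000 clr E,W [41. nan]
(0.153, 4, 0.017) ang -4 xyz 0.0000 -0.0174 clr E,W [30.3  nan]
(0.152, 8, 0.017) ang -8 xyz 0.0013 -0.0347 clr E,W [19.5  nan]
(0.151, 11, 0.0155) ang -11 xyz 0.0027 -0.0461 clr E,W [12.9  nan]
(0.15, 13, 0.014) ang -13 xyz 0.0038 -0.0531 clr E,W [ 9. nan]
(0.138, 13, 0.0168) ang -13 xyz -0.0082 -0.0559 clr E,W [ 9. nan]
(0.122, 13.5, 0.018) ang -13.5 xyz -0.0237 -0.0592 clr E,W [10.3 20.5]
(0.105, 15, 0.018) ang -15 xyz -0.0389 -0.0655 clr E,W [11.4 24.4]
(0.088, 17, 0.02) ang -17 xyz -0.0533 -0.0758 clr E,W [17.8 31.9]
(0.071, 19.5, 0.023) ang -19.5 xyz -0.0667 -0.0891 clr E,W [16.4 41.9]
(0.054, 22.5, 0.027) ang -22.5 xyz -0.0787 -0.1052 clr E,W [15.1 53.9]
(0.037, 25.5, 0.032) ang -25.5 xyz -0.0901 -0.1220 clr E,W [14.6 65.5]
(0.02, 28.5, 0.038) ang -28.5 xyz -0.1008 -0.1396 clr E,W [15.2 76.6]
(0.003, 31, 0.045) ang -31 xyz -0.1122 -0.1559 clr E,W [17. 85.]
(-0.014, 33, 0.053) ang -33 xyz -0.1244 -0.1712 clr E,W [9028.1   90.8]
(-0.03, 35, 0.065) ang -35 xyz -0.1353 -0.1903 clr E,W [9028.  100.]
(-0.03, 35, 0.105) ang -35 xyz -0.1353 -0.2303 clr E,W [8988.  140.]
(-0.03, 35, 0.145) ang -35 xyz -0.1353 -0.2703 clr E,W [8948.  180.]
```

Emit:
apply_moves:
  angular:
    - [0,0,0]
    - [0,-2,0]
    - [0,-4,0]
    - [0,-6,0]
    - [0,-8,0]
    - [0,-9.5,0]
    - [0,-11,0]
    - [0,-12,0]
    - [0,-13,0]
    - [0,-13,0]
  xyz:
    - [0,0,-0.001]
    - [0,0,-0.009]
    - [0,0,-0.0175]
    - [0.0005,0,-0.026]
    - [0.001,0,-0.035]
    - [0.002,0,-0.0405]
    - [0.003,0,-0.046]
    - [0.0035,0,-0.05]
    - [0.004,0,-0.0535]
    - [0.004,0,-0.0535]
  jaw: [0.01,0.01,0.01,0.01,0.01,0.01,0.01,0.01,0.01,0.01]
  force: 80

```text
t: 12.98
tool_pos: [0.6167, -0.0371, 0.0759]
tcp_rot: [1.873, 2.29, -0.213]
force: [0.3, 0.2, -1.4]
opening: 0.19
```

```bash
python3 - <<'E'
from h import *
im=arm.capture("scene"); c=cv2.resize(im[110:250,210:380],None,fx=4.2,fy=4.2,interpolation=cv2.INTER_CUBIC); cv2.imwrite("pics/s7.png",c[:,:,::-1])
s=arm.get_state();print(s["t"],s["tool_pos"],L(s["tool_pos"]),s["opening"]*85.4,s["force"],s["torque"])
R=Ro.from_rotvec(s["tcp_rot"]).as_matrix();print(R, "pitch",np.degrees(np.arcsin(-R[2,0])))
E
```

```text
13.025 [ 0.6166 -0.0375  0.0758] [ 0.0119 -0.1367  0.0758] 16.284516099725376 [ 0.367  -0.5235 -0.3926] [0.158  0.0222 0.058 ]
[[-0.193   0.9802  0.0445]
 [ 0.955   0.1981 -0.2206]
 [-0.2251 -0.0001 -0.9743]] pitch 13.006897160028155
```

View pics/s7.png

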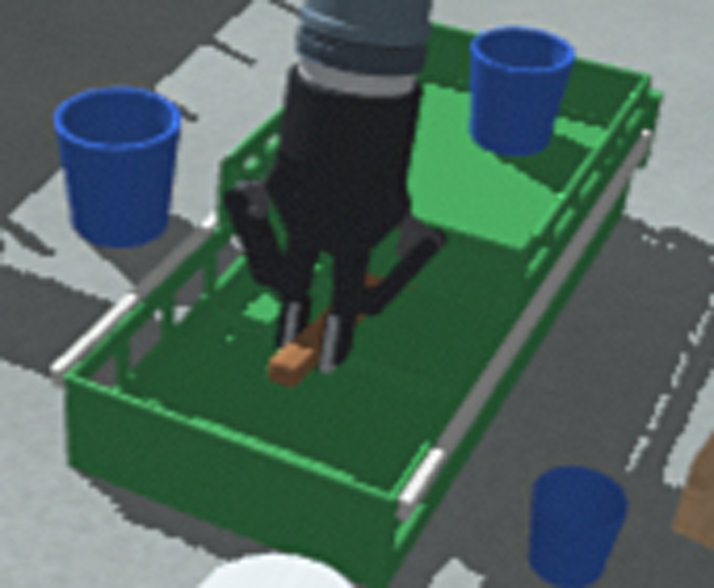

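```bash
python3 - <<'E'
from h import *
s=arm.get_state();R=Ro.from_rotvec(s["tcp_rot"]);p=s["tool_pos"]
b=p+R.apply([-.05,0,-.001]);q=proj("scene",b);print((q-[210,110])*4.2,b)
t=p+R.apply([.25,0,.006]);print("tip under",t,L(t))
# rows: plan relative to current commanded pose: original tool frame -> now frame
import plan
E
python3 - <<'E'
import sys;sys.path.insert(0,'.')
import numpy as np,io,contextlib
with contextlib.redirect_stdout(io.StringIO()):
    import plan
K=plan.K;x0,z0=plan.tcp(*K[4]);a=np.radians(13)
for k in K[4:]:
    x,z=plan.tcp(*k);dx=x-x0;dd=-(z-z0) # horiz, down
    # tool x now = (cos,down sin), z now = (-sin, cos)
    print(-(k[1]-13),"%.4f %.4f"%(dx*np.cos(a)+dd*np.sin(a),-dx*np.sin(a)+dd*np.cos(a)))
E
```

```text
[281.604  371.3193] [ 0.6262 -0.085   0.088 ]
tip under [0.5686 0.2    0.0136] [-0.0049  0.105   0.0136]
(0.154, 0, 0.017) ang 0 xyz 0.0000 0.0000 clr E,W [41. nan]
(0.153, 4, 0.017) ang -4 xyz 0.0000 -0.0174 clr E,W [30.3  nan]
(0.152, 8, 0.017) ang -8 xyz 0.0013 -0.0347 clr E,W [19.5  nan]
(0.151, 11, 0.0155) ang -11 xyz 0.0027 -0.0461 clr E,W [12.9  nan]
(0.15, 13, 0.014) ang -13 xyz 0.0038 -0.0531 clr E,W [ 9. nan]
(0.138, 13, 0.0168) ang -13 xyz -0.0082 -0.0559 clr E,W [ 9. nan]
(0.122, 13.5, 0.018) ang -13.5 xyz -0.0237 -0.0592 clr E,W [10.3 20.5]
(0.105, 15, 0.018) ang -15 xyz -0.0389 -0.0655 clr E,W [11.4 24.4]
(0.088, 17, 0.02) ang -17 xyz -0.0533 -0.0758 clr E,W [17.8 31.9]
(0.071, 19.5, 0.023) ang -19.5 xyz -0.0667 -0.0891 clr E,W [16.4 41.9]
(0.054, 22.5, 0.027) ang -22.5 xyz -0.0787 -0.1052 clr E,W [15.1 53.9]
(0.037, 25.5, 0.032) ang -25.5 xyz -0.0901 -0.1220 clr E,W [14.6 65.5]
(0.02, 28.5, 0.038) ang -28.5 xyz -0.1008 -0.1396 clr E,W [15.2 76.6]
(0.003, 31, 0.045) ang -31 xyz -0.1122 -0.1559 clr E,W [17. 85.]
(-0.014, 33, 0.053) ang -33 xyz -0.1244 -0.1712 clr E,W [9028.1   90.8]
(-0.03, 35, 0.065) ang -35 xyz -0.1353 -0.1903 clr E,W [9028.  100.]
(-0.03, 35, 0.105) ang -35 xyz -0.1353 -0.2303 clr E,W [8988.  140.]
(-0.03, 35, 0.145) ang -35 xyz -0.1353 -0.2703 clr E,W [8948.  180.]
0 0.0000 -0.0000
0 -0.0123 -0.0000
-0.5 -0.0281 0.0002
-2 -0.0444 -0.0025
-4 -0.0607 -0.0093
-6.5 -0.0767 -0.0193
-9.5 -0.0920 -0.0323
-12.5 -0.1069 -0.0461
-15.5 -0.1214 -0.0607
-18 -0.1361 -0.0741
-20 -0.1514 -0.0863
-22 -0.1664 -0.1024
-22 -0.1754 -0.1414
-22 -0.1844 -0.1804
```

Emit:
apply_moves:
  angular:
    - [0,0,0]
    - [0,0,0]
    - [0,0,0]
    - [0,-0.5,0]
    - [0,-1.2,0]
    - [0,-2,0]
    - [0,-3,0]
    - [0,-4,0]
    - [0,-4,0]
  xyz:
    - [-0.005,0,0]
    - [-0.012,0,0]
    - [-0.02,0,0]
    - [-0.028,0,0]
    - [-0.036,0,-0.001]
    - [-0.0445,0,-0.0025]
    - [-0.0525,0,-0.006]
    - [-0.0605,0,-0.0095]
    - [-0.0605,0,-0.0095]
  jaw: [0.01,0.01,0.01,0.01,0.01,0.01,0.01,0.01,0.01]

```text
t: 14.15
tool_pos: [0.6282, -0.0936, 0.0992]
tcp_rot: [1.836, 2.243, -0.274]
force: [0.8, 0.2, -0.8]
opening: 0.19
```

```bash
python3 - <<'E'
from h import *
im=arm.capture("scene"); c=cv2.resize(im[110:250,210:380],None,fx=4.2,fy=4.2,interpolation=cv2.INTER_CUBIC); cv2.imwrite("pics/s8.png",c[:,:,::-1])
s=arm.get_state();R=Ro.from_rotvec(s["tcp_rot"]);p=s["tool_pos"];print(s["t"],p,s["opening"]*85.4,s["force"],s["joint_positions"])
t=p+R.apply([.25,0,.006]);print("tip under",L(t),"pitch",np.degrees(np.arcsin(-R.as_matrix()[2,0])))
b=p+R.apply([-.05,0,-.001]);print(L(b),(proj("scene",b)-[210,110])*4.2)
import io,contextlib
with contextlib.redirect_stdout(io.StringIO()): import plan
K=plan.K;x0,z0=plan.tcp(*K[8]);a=np.radians(17)
for k in K[8:]:
    x,z=plan.tcp(*k);dx=x-x0;dd=-(z-z0)
    print(-(k[1]-17),"%.4f %.4f"%(dx*np.cos(a)+dd*np.sin(a),-dx*np.sin(a)+dd*np.cos(a)))
E
```

```text
14.2 [ 0.628  -0.0932  0.0989] 16.46896071061454 [-0.0002  0.6501 -1.1179] [-0.6672  0.6201  0.7842  1.8407 -0.1889  0.7788  0.3317]
tip under [-0.0003  0.0433  0.02  ] pitch 17.007808665896206
[ 0.0193 -0.2408  0.1144] [242.8087 391.1128]
0 0.0000 -0.0000
-2.5 -0.0166 -0.0088
-5.5 -0.0328 -0.0207
-8.5 -0.0486 -0.0335
-11.5 -0.0641 -0.0471
-14 -0.0797 -0.0594
-16 -0.0959 -0.0704
-18 -0.1119 -0.0855
-18 -0.1236 -0.1237
-18 -0.1353 -0.1620
```

View pics/s8.png

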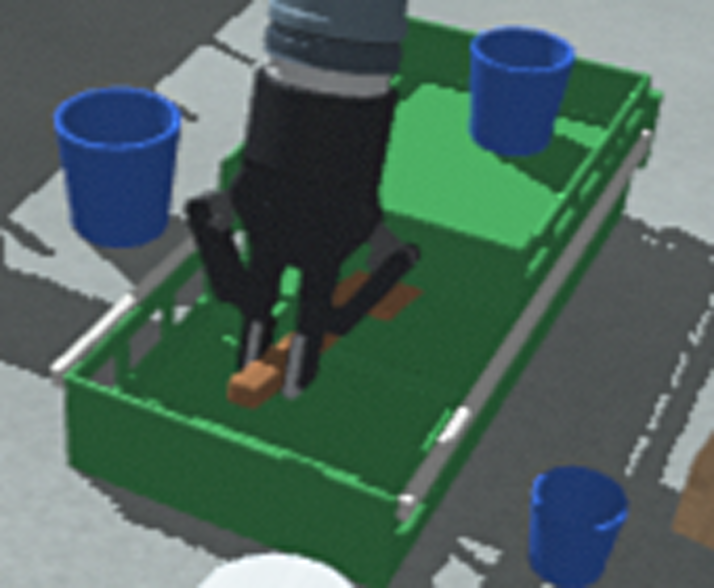

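The butt is at crop (243,388), as predicted, with no contact force. Drawing on.

Emit:
apply_moves:
  angular:
    - [0,-1.2,0]
    - [0,-2.5,0]
    - [0,-4,0]
    - [0,-5.5,0]
    - [0,-7,0]
    - [0,-8.5,0]
    - [0,-10,0]
    - [0,-11.5,0]
    - [0,-12.7,0]
    - [0,-14,0]
    - [0,-16,0]
    - [0,-18,0]
  xyz:
    - [-0.008,0,-0.004]
    - [-0.0165,0,-0.009]
    - [-0.0245,0,-0.0145]
    - [-0.033,0,-0.0205]
    - [-0.041,0,-0.027]
    - [-0.0485,0,-0.0335]
    - [-0.0565,0,-0.0405]
    - [-0.064,0,-0.047]
    - [-0.072,0,-0.053]
    - [-0.0795,0,-0.0595]
    - [-0.096,0,-0.0705]
    - [-0.112,0,-0.0855]
  jaw: [0.01,0.01,0.01,0.01,0.01,0.01,0.01,0.01,0.01,0.01,0.01,0.01]

```text
t: 15.7
tool_pos: [0.6439, -0.175, 0.2143]
tcp_rot: [1.659, 2.026, -0.526]
force: [0.5, -0.4, -0.5]
opening: 0.188
```

```bash
python3 - <<'E'
from h import *
im=arm.capture("scene"); c=cv2.resize(im[60:270,170:380],None,fx=2.8,fy=2.8,interpolation=cv2.INTER_CUBIC); cv2.imwrite("pics/s9.png",c[:,:,::-1])
s=arm.get_state();R=Ro.from_rotvec(s["tcp_rot"]);p=s["tool_pos"];print(s["t"],p,s["opening"]*85.4,s["force"],s["joint_positions"])
t=p+R.apply([.25,0,.006]);print("tip under",L(t),"pitch",np.degrees(np.arcsin(-R.as_matrix()[2,0])))
b=p+R.apply([-.05,0,-.001]);print(L(b),(proj("scene",b)-[170,60])*2.8,(proj("scene",t)-[170,60])*2.8)
print("up in tool",R.inv().apply([0,0,1]))
E
```

```text
15.75 [ 0.6453 -0.1764  0.2171] 15.994200981869826 [0.734  0.3838 0.5273] [-0.8592  0.6247  1.0617  1.8085  0.0774  0.8183  0.2088]
tip under [ 0.0092 -0.0781  0.0677] pitch 35.319039175387054
[ 0.0251 -0.3183  0.2469] [232.3611 311.0487] [344.6544 341.3005]
up in tool [-0.5781  0.003  -0.8159]
```

View pics/s9.png

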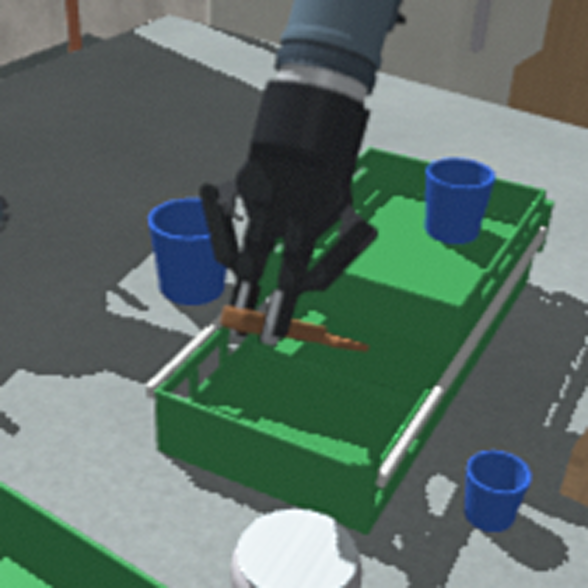

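The blade has cleared the tray's end face (tip at crop about 365,345). I'll lift straight up 0.22 m.

Emit:
apply_moves:
  angular:
    - [0,0,0]
    - [0,0,0]
    - [0,0,0]
    - [0,0,0]
    - [0,0,0]
    - [0,0,0]
    - [0,0,0]
    - [0,0,0]
    - [0,0,0]
    - [0,0,0]
    - [0,0,0]
    - [0,0,0]
  xyz:
    - [-0.006,0,-0.008]
    - [-0.0175,0,-0.0245]
    - [-0.0305,0,-0.043]
    - [-0.0435,0,-0.0615]
    - [-0.0565,0,-0.08]
    - [-0.0695,0,-0.098]
    - [-0.0825,0,-0.1165]
    - [-0.0955,0,-0.135]
    - [-0.1085,0,-0.153]
    - [-0.1185,0,-0.167]
    - [-0.125,0,-0.1765]
    - [-0.127,0,-0.1795]
  jaw: [0.01,0.01,0.01,0.01,0.01,0.01,0.01,0.01,0.01,0.01,0.01,0.01]

```text
t: 17.25
tool_pos: [0.6444, -0.1749, 0.4338]
tcp_rot: [1.66, 2.027, -0.522]
force: [0.6, -0.5, -1.1]
opening: 0.189
```

Emit:
apply_moves:
  angular:
    - [0,0,0]
    - [0,0,0]
    - [0,0,0]
    - [0,0,0]
  xyz:
    - [0,0,0]
    - [0,0,0]
    - [0,0,0]
    - [0,0,0]
  jaw: [0.01,0.01,0.01,0.01]

```text
t: 17.75
tool_pos: [0.6441, -0.1748, 0.4326]
tcp_rot: [1.659, 2.028, -0.524]
force: [-0.1, -0.4, -0.8]
opening: 0.191
```

```bash
python3 - <<'E'
from h import *
im=arm.capture("scene"); cv2.imwrite("pics/s10.png",im[:,:,::-1]); im2=arm.capture("top"); cv2.imwrite("pics/t10.png",im2[:,:,::-1])
s=arm.get_state();R=Ro.from_rotvec(s["tcp_rot"]);p=s["tool_pos"];print(s["t"],p,s["opening"]*85.4,s["force"],s["dq"])
for nm,v in (("tip",[.25,0,.006]),("butt",[-.05,0,-.001])):
    t=p+R.apply(v);print(nm,t,proj("scene",t),proj("top",t))
for l in ("spatula_tip","spatula_butt","tray_end","cup_mid"):
  for n in("scene","top"): print(l,n,[(np.round(x["uv"],1).tolist(),round(x["confidence"],2)) for x in arm.landmark_of(n,l)])
E
```

```text
17.85 [ 0.6442 -0.1749  0.4329] 16.29582655513879 [ 0.8018  0.87   -1.3339] [ 0.0007 -0.0022  0.0017 -0.0031 -0.0006  0.0001 -0.0011]
tip [0.6044 0.0225 0.2845] [300.2216 103.1671] [199.9015 170.3122]
butt [ 0.6522 -0.2144  0.4624] [254.1395  48.1082] [315.899 128.413]
spatula_tip scene [([302.5, 106.5], 0.65)]
spatula_tip top [([201.2, 169.8], 0.96)]
spatula_butt scene [([255.0, 51.1], 0.83)]
spatula_butt top [([317.9, 124.7], 0.65)]
tray_end scene [([293.8, 166.9], 0.74)]
tray_end top [([194.5, 187.0], 0.92)]
cup_mid scene [([345.1, 232.2], 0.92), ([331.8, 132.4], 0.73), ([239.5, 149.1], 0.68)]
cup_mid top [([117.4, 190.6], 0.97), ([182.0, 273.8], 0.71)]
```

View pics/s10.png

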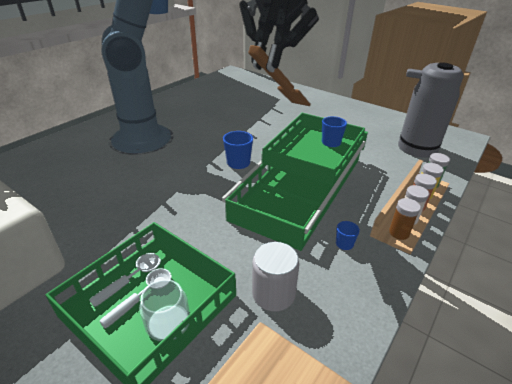

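View pics/t10.png

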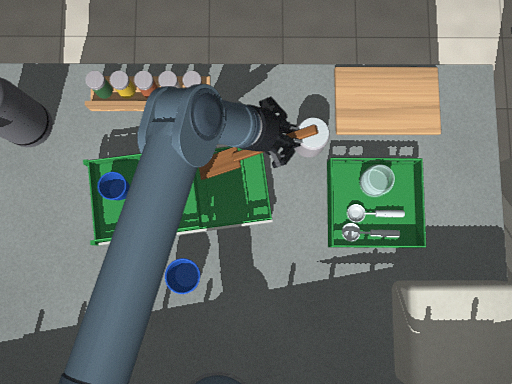

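```bash
python3 - <<'E'
from h import *
print("tip",tri((302.5,106.5),(201.2,169.8)),"butt",tri((255,51.1),(317.9,124.7)),"tray",L(tri((293.8,166.9),(194.5,187))[0]))
print(arm.finish_job())
E
```

```text
tip (array([0.6088, 0.0217, 0.2776]), np.float64(0.004725682709290781)) butt (array([ 0.659 , -0.2193,  0.4606]), np.float64(0.00236561293203374)) tray [-0.0014 -0.0428  0.092 ]
the job is handed in; nothing more can be done
None
```

The job is done and handed in at about 18 s of the 54 s allowed; no verdict was reported.

- **Tray:** I pushed the middle tray in with closed fingers until it met its stop. The force rose to about 10 N with no further motion. From two views the end face lies at tier y = −43 mm, where −45 mm means fully home. The blue cup is still upright in the tray.
- **Spatula:** I gripped it by the handle about 50 mm from the butt and tilted it 13°. Then I drew it out aslant, steepening to 35°, and lifted it clear. The wrist force read about 1.5 N or less at the end of every move after the grip. It read about 5 N upward just after closing on the handle, possibly fingertip contact with the tier floor.
- **Final hold:** The spatula is held still and clear of everything but the gripper. From two views its tip is at about 0.278 m and its butt at about 0.46 m, both over the 0.2 m required. The arm's own pose puts the tip at 0.285 m, about 7 mm higher.

The large and small cups, the tin and the third tier with its contents look unmoved in both final pictures. I did not measure them. The one script meant to locate the bystanders stopped on a missed detection, so only the tin was located.

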